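# Pack a drain pump with the right spacer

## Task

The washing machine's drain pump sits loose of the upright of its mounting cradle. By trial, find the thickest of the three spacers that slides into the gap without being forced (feel for it: never press hard on cradle or pump), push it fully home midway along the gap so that its head sits flat on top, and leave it there. The other two spacers must end up standing in their rack, and the other things on the worktop stay where they are.

Things in the scene. Friction and masses are not known exactly. Their poses are not given: they have to be found in the camera images.
- cradle: fixed steel cradle with an upright 70 mm long (x), 12 mm thick, and a white pump whose flange faces it; both tops at z = 50 mm. Origin: on the worktop under the middle of the upright's inner face (plane y = 0). The gap runs along x from y = 0 to 12.9-19.6 mm (hidden). Top edges bevelled 4 mm over the top 5 mm. Spacer home: origin at z = 10 mm, mid-gap; too thick: stops with origin above 43 mm
- tongue (a joint): springy brass tongue on the pump's flange, 14 mm wide, 30 mm long, at the middle of the gap's length, leaning about 6 mm into the gap, under 3 N; 0 = free, grows to about 0.2 rad as a spacer presses it flat. Home in the gap, a well-chosen spacer presses it past 0.08; a spacer that is too thin leaves it below
- rack: fixed wooden rack 62 x 240 mm, 45 mm tall, with three slots 24 mm wide (y), running along x, open at the ends, at y = -72, 0 and +72 mm in its frame. Origin: centre of its underside, z up. A spacer in a slot hangs by its head, its origin 5 mm above the worktop
- spacer_thin: thinnest of three grey plastic spacers, 90 g: a square-edged blade 12 mm thick (y), 36 mm wide (x), 40 mm tall, under a block head 36 mm long (x), 34 mm thick (y), 36 mm tall. Origin: centre of the blade's underside, z up; head from z = 40 to 76 mm, to be gripped along y with the TCP at z = 68 mm. Starts upright in a rack slot (any), axes as the rack's; 0.8 mm of clearance lets it slide in
- spacer_middle: middle of three grey plastic spacers, 90 g: a square-edged blade 14.5 mm thick (y), 36 mm wide (x), 40 mm tall, under a block head 46 mm long (x), 34 mm thick (y), 36 mm tall. Origin: centre of the blade's underside, z up; head from z = 40 to 76 mm, to be gripped along y with the TCP at z = 68 mm. Starts upright in a rack slot (any), axes as the rack's; 0.8 mm of clearance lets it slide in
- spacer_thick: thickest of three grey plastic spacers, 90 g: a square-edged blade 17 mm thick (y), 36 mm wide (x), 40 mm tall, under a block head 56 mm long (x), 34 mm thick (y), 36 mm tall. Origin: centre of the blade's underside, z up; head from z = 40 to 76 mm, to be gripped along y with the TCP at z = 68 mm. Starts upright in a rack slot (any), axes as the rack's; 0.8 mm of clearance lets it slide in
- detergent: white bottle with a green cap, 84 mm across, 210 mm tall; bystander. Origin under its centre.
- scoop: small white cup, 72 mm across, 55 mm tall; bystander. Origin under its centre.
- screwdriver: screwdriver lying near the robot, pointing along its x; bystander. Origin under its middle.
- wrench: wrench lying along its x; bystander. Origin under its middle.
- seal: black rubber ring 68 mm across, 7 mm tall; bystander. Origin under its centre.
- stain_jar: jar with a white lid, 70 mm across, 90 mm tall; bystander. Origin under its centre.
- foot: steel levelling foot of a machine, 44 mm across, with an upright stud, 45 mm tall; bystander. Origin under its centre.
There are look-alikes about, which are no part of the job. What is shaped like the spacer_middle but yellow is not meant.

How it is judged (in metres and radians):
At the end, for the whole second after the job is handed in: The thickest spacer that slides in (tongue past 0.08 rad) is fully home between upright and pump: head within 2.5 mm of the wall tops, within 15 mm of the gap's mid-length, upright to 0.12 rad. The other two stand upright in rack slots, seated within 4 mm. All at rest ((((x of spacer_thin in the frame of cradle between -0.015 and 0.015 m and y of spacer_thin in the frame of cradle between 0.003 and 0.018 m and z of spacer_thin in the frame of cradle between 0.006 and 0.0125 m and angle between spacer_thin's own z axis and vertical below 0.12 rad and value of joint tongue above 0.08 rad and linear speed of spacer_thin below 0.02 m/s) and (x of spacer_middle in the frame of rack between -0.022 and 0.022 m and y of spacer_middle in the frame of rack between -0.1 and 0.1 m and z of spacer_middle in the frame of rack between 0.001 and 0.009 m and angle between spacer_middle's own z axis and vertical below 0.12 rad and linear speed of spacer_middle below 0.02 m/s) and (x of spacer_thick in the frame of rack between -0.022 and 0.022 m and y of spacer_thick in the frame of rack between -0.1 and 0.1 m and z of spacer_thick in the frame of rack between 0.001 and 0.009 m and angle between spacer_thick's own z axis and vertical below 0.12 rad and linear speed of spacer_thick below 0.02 m/s)) or ((x of spacer_middle in the frame of cradle between -0.015 and 0.015 m and y of spacer_middle in the frame of cradle between 0.003 and 0.018 m and z of spacer_middle in the frame of cradle between 0.006 and 0.0125 m and angle between spacer_middle's own z axis and vertical below 0.12 rad and value of joint tongue above 0.08 rad and linear speed of spacer_middle below 0.02 m/s) and (x of spacer_thin in the frame of rack between -0.022 and 0.022 m and y of spacer_thin in the frame of rack between -0.1 and 0.1 m and z of spacer_thin in the frame of rack between 0.001 and 0.009 m and angle between spacer_thin's own z axis and vertical below 0.12 rad and linear speed of spacer_thin below 0.02 m/s) and (x of spacer_thick in the frame of rack between -0.022 and 0.022 m and y of spacer_thick in the frame of rack between -0.1 and 0.1 m and z of spacer_thick in the frame of rack between 0.001 and 0.009 m and angle between spacer_thick's own z axis and vertical below 0.12 rad and linear speed of spacer_thick below 0.02 m/s)) or ((x of spacer_thick in the frame of cradle between -0.015 and 0.015 m and y of spacer_thick in the frame of cradle between 0.003 and 0.018 m and z of spacer_thick in the frame of cradle between 0.006 and 0.0125 m and angle between spacer_thick's own z axis and vertical below 0.12 rad and value of joint tongue above 0.08 rad and linear speed of spacer_thick below 0.02 m/s) and (x of spacer_thin in the frame of rack between -0.022 and 0.022 m and y of spacer_thin in the frame of rack between -0.1 and 0.1 m and z of spacer_thin in the frame of rack between 0.001 and 0.009 m and angle between spacer_thin's own z axis and vertical below 0.12 rad and linear speed of spacer_thin below 0.02 m/s) and (x of spacer_middle in the frame of rack between -0.022 and 0.022 m and y of spacer_middle in the frame of rack between -0.1 and 0.1 m and z of spacer_middle in the frame of rack between 0.001 and 0.009 m and angle between spacer_middle's own z axis and vertical below 0.12 rad and linear speed of spacer_middle below 0.02 m/s)))); the robot touches nothing.
It fails at once if the cradle with its pump is pressed with more than 40 N (contact force between cradle and anything else above 40 N).
It fails at once if another thing on the worktop is pushed more than 30 mm from its place (distance of any of detergent, scoop, screwdriver, wrench, seal, stain_jar, foot from where it was at the start of the episode above 0.03 m).
It also fails if it takes over 72 s, if anything falls off the work surface, if the arm or the gripper's body presses on something with over 40 N, if the wrist force passes 120 N, or if a joint passes its speed limit or range.

## Robot

A 6-joint arm with a two-finger parallel gripper is mounted at the origin on the work surface. World frame = base frame: x ahead of the robot, y to its left, z up, the work surface at z = 0. Lengths are in m, angles in degrees, forces in N, time in s.
With the tool pointing down it reaches from about 0.3 to 0.85 m from the base axis. Payload 4.2 kg.
Tool frame: the origin (TCP) lies between the finger pads, 19 mm behind the fingertips; this is the grasp point; z points along the fingers, y is the line along which they close (so a half turn about z gives the same grasp; the last joint's range is limited). The gripper opens to 91 mm and grips with 3 to 60 N. Pads are 32 mm wide; open, the fingers measure 118 mm over their backs; the gripper's body (76 mm by 178 mm) begins 60 mm behind the grasp point.
Start: joints at [68.125, 18.312, 89.639, -0, 72.044, -1.146], TCP at [0.204, 0.538, 0.233] pointing down, gripper open.
Joint ranges: [-177.97, 177.97], [-48.28, 115.42], [12.27, 149.76], [-77.06, 257.06], [2.81, 150.46], [-146.56, 146.56]. Speed limits (degrees/s): [147.25, 147.25, 180, 180, 180, 180].

## Interface

Orientations are given as a 3x3 rotation matrix whose columns are the frame's x, y, z axes.
In Python, from rig import status, eyes, bot, look_for gives the robot as it stands. The module is installed in compiled form; this text tells all that it offers.
- The arm moves only by the shell command python3 -m jog [OPENING], which reads ROWS from standard input. ROWS is a JSON list of rows, 1 to 10 of them, each of 6 numbers: dx, dy, dz in m, then a rotation vector rx, ry, rz in degrees; each row shifts and turns the commanded pose from where the row before left it, along the tool's axes as they then stand; what a row does not reach is not made up. A row lasts 1/8 s, in which the tool goes at most 0.0625 m and 10.7 degrees, less where a joint would pass 70% of its speed; a pose out of reach is approached as far as the arm can. OPENING is the opening from 0.0 (shut) to 1.0 (fully open), set as the command begins (- or left out keeps the last). The fingers move at their own pace and stop on an object; the grip force is fixed at half the most. Time passes only in rows, so rows that do not move let the fingers close. It prints the time, the measured TCP pose, the force, the opening and the grip force at its end. Input that does not fit is refused with a message, and nothing moves.
- status.state(): the state, without advancing time (a new reading comes with each control period).
- eyes.get_image(name): name is "scene" or "top"; returns the picture (480x640x3 uint8, red, green, blue); there is no depth.
- eyes.camera_model(name): a dict with "intrinsics" (3x3 intrinsics, pixels), "dist_coeffs" ([k1, k2, p1, p2, k3] as OpenCV has them; the pictures are not rectified), "cam_to_world" (4x4, takes a point from camera to world coordinates). Camera axes: x right, y up, looking along -z (the intrinsics and any distortion apply to the point x, -y, -z); pixel columns grow to the right and rows downward; lengths in m; the calibration is good to about 2 mm. A picture is of the moment at which its call begins. camera_model takes no time and is no camera call.
- bot.hand_in(): hands the job in; it is judged then, once.
Trained networks look in the newest picture that a camera, given by its name, has taken for a name from the list of things; names that differ only in an ending like _2 or _b are one class to them, and where a whole thing is asked for, a point or a joint stands for the part that bears it (a point fixed in the world has none). Each returns a list of dicts, best first, with "p" (0 to 1); they miss things now and then, are a little off and sometimes report something else, mostly with a low value. They report only what shows in the picture. A call takes as long as a camera call. They do not tell look-alikes from the thing itself.
- look_for(camera, query): "uv" ([column, row] in pixels, amid what is visible of it).
The state is a dict: "t": time; "joints": joint angles; "joint_vel": joint speeds; "tau": joint torques, N m; "tcp_pos": TCP position; "eef_rot": TCP orientation; "ft_force": force on the tool from outside, world axes, zero at the start; "ft_torque": the same for the moment, N m; "grip_width": opening from 0.0 (shut) to 1.0 (fully open); "finger_force": force on a finger pad.
Only numpy, scipy, OpenCV 4.12 (cv2) and the standard library are available. Lean on these libraries where they do the work, as an engineer would, in place of code of your own. Each camera call takes 0.05 s, during which the arm holds its last target. There are 200 camera calls.

## Working session

There is one attempt and no reset: what is moved stays moved. The work goes in short steps, Python scripts to look and compute and a shell command to move; the robot and the scene stay as the last step left them, time stands still between calls to the robot, and variables do not carry over. Pictures are saved under pics/ and viewed, at most 10 in all, crops included, and the job is handed in when it is done.

```bash
mkdir -p pics
cat > h.py <<'E'
import numpy as np, cv2
from rig import status, eyes, bot, look_for
def ray(cam,uv):
    m=eyes.camera_model(cam);K=np.array(m["intrinsics"],float);d=np.array(m["dist_coeffs"],float);T=np.array(m["cam_to_world"])
    p=cv2.undistortPoints(np.array([[uv]],float),K,d)[0,0]
    return T[:3,3],T[:3,:3]@np.array([p[0],-p[1],-1])
def at(cam,uv,z):
    o,v=ray(cam,uv);return o+v*(z-o[2])/v[2]
def proj(cam,P):
    m=eyes.camera_model(cam);K=np.array(m["intrinsics"],float);d=np.array(m["dist_coeffs"],float);T=np.array(m["cam_to_world"])
    c=(np.array(P,float)-T[:3,3])@T[:3,:3];c=c*[1,-1,-1]
    return cv2.projectPoints(c.reshape(-1,1,3),np.zeros(3),np.zeros(3),K,d)[0][:,0]
def save(cam,name,box=None,s=1):
    im=eyes.get_image(cam)
    cv2.imwrite("pics/full_"+name,im[:,:,::-1])
    if box: im=im[box[1]:box[3],box[0]:box[2]]
    im=cv2.resize(im,None,fx=s,fy=s,interpolation=cv2.INTER_CUBIC);cv2.imwrite("pics/"+name,im[:,:,::-1]);return im
E
python3 - <<'E'
from h import *
np.set_printoptions(precision=3,suppress=True)
save("top","t0.png");save("scene","s0.png")
s=status.state();print(s)
for c in("top","scene"):
    print(c,eyes.camera_model(c)["cam_to_world"])
    for q in("cradle","tongue","rack","spacer_thin","spacer_middle","spacer_thick","detergent","scoop","stain_jar","foot"):
        print(q,[(np.round(r["uv"],1).tolist(),round(r["p"],2)) for r in look_for(c,q)])
E
```

```text
{'t': 0.1, 'joints': array([68.124, 18.347, 89.7  , -0.   , 72.044, -1.147]), 'joint_vel': array([-0.06 , -0.048, -0.253, -0.047, -0.093, -0.052]), 'tau': array([  0.001, -41.333, -23.251,   0.073,   0.042,  -0.   ]), 'tcp_pos': array([0.203, 0.537, 0.232]), 'eef_rot': array([[-0.935,  0.354, -0.001],
       [ 0.354,  0.935, -0.001],
       [ 0.   , -0.002, -1.   ]]), 'ft_force': array([0.608, 0.147, 0.101]), 'ft_torque': array([-0.027, -0.012, -0.005]), 'finger_force': 0.0, 'grip_width': 0.9977877885835356}
top [[ 0.107  0.965 -0.239  0.362]
 [-0.994  0.104 -0.024 -0.   ]
 [ 0.002  0.24   0.971  0.881]
 [ 0.     0.     0.     1.   ]]
cradle [([210.1, 257.1], 0.93), ([140.4, 350.8], 0.48)]
tongue [([233.2, 255.6], 0.44)]
rack [([403.1, 289.3], 0.74)]
spacer_thin [([375.0, 282.4], 0.77)]
spacer_middle [([420.4, 280.8], 0.79), ([409.0, 350.2], 0.59), ([138.5, 354.5], 0.46)]
spacer_thick [([456.2, 275.9], 0.76), ([339.4, 232.4], 0.19)]
detergent [([321.8, 139.6], 0.59)]
scoop [([381.9, 175.9], 0.84)]
stain_jar [([137.6, 355.2], 0.75)]
foot [([316.3, 304.0], 0.75)]
scene [[ 0.798 -0.349  0.492  1.157]
 [ 0.603  0.471 -0.644 -0.794]
 [-0.007  0.81   0.586  0.782]
 [ 0.     0.     0.     1.   ]]
cradle [([354.6, 217.4], 0.63)]
tongue [([403.0, 262.2], 0.22)]
rack [([243.5, 316.3], 0.61)]
spacer_thin [([256.5, 259.6], 0.7)]
spacer_middle [([241.5, 279.9], 0.86), ([201.5, 262.0], 0.73), ([355.2, 218.7], 0.52)]
spacer_thick [([225.9, 300.5], 0.6)]
detergent [([403.7, 262.2], 0.68)]
scoop [([349.2, 310.4], 0.6)]
stain_jar [([313.0, 169.9], 0.72)]
foot [([279.8, 247.3], 0.68)]
```

View pics/t0.png

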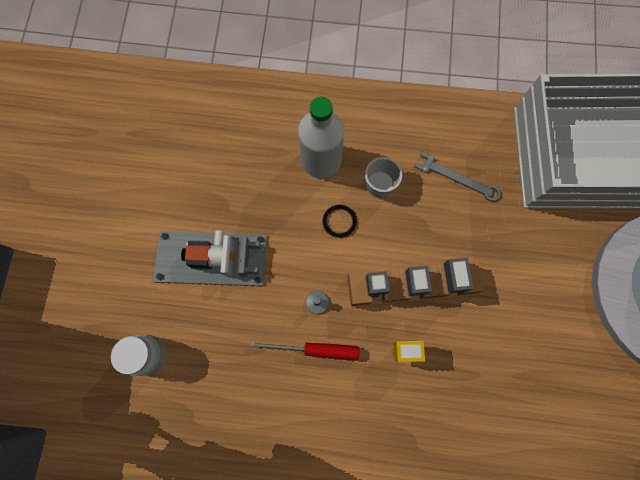

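View pics/s0.png

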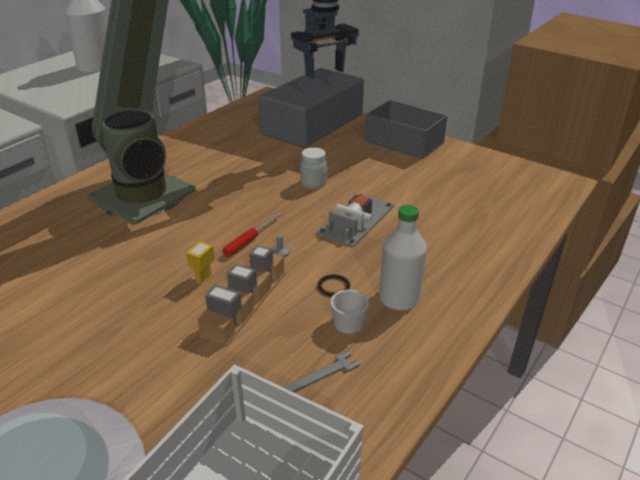

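The top view shows the rack with three grey spacers at (377,284), (419,281) and (459,275), heads growing left to right, so thin, middle, thick. The cradle is at (210,257). Things that could be confused: the yellow spacer look-alike at (409,352), which is excluded, and the jar at (138,355), which gets false hits. Next, a close crop of both.

Run:
```python
import cv2,numpy as np
im=cv2.imread("pics/full_t0.png")
a=cv2.resize(im[220:300,145:278],(798,480),interpolation=cv2.INTER_CUBIC)
cv2.imwrite("pics/c1.png",a)
b=cv2.resize(im[250:315,340:490],(800,347),interpolation=cv2.INTER_CUBIC)
cv2.imwrite("pics/c2.png",b)
```

```text
(no output)
```

View pics/c1.png

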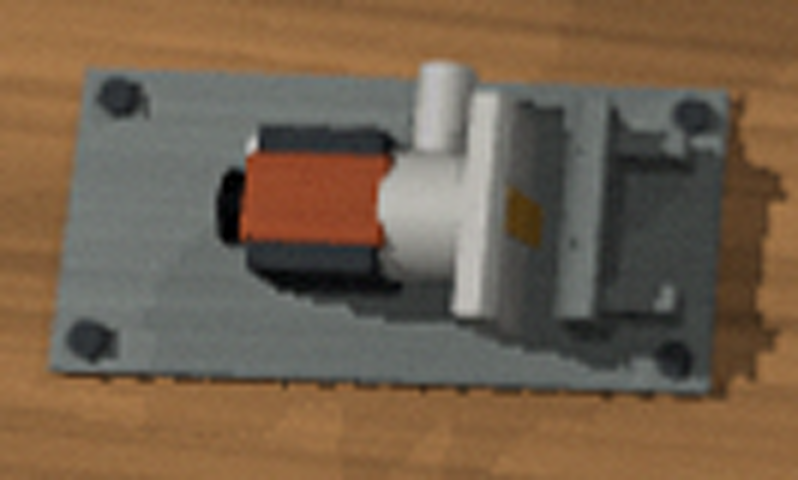

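View pics/c2.png

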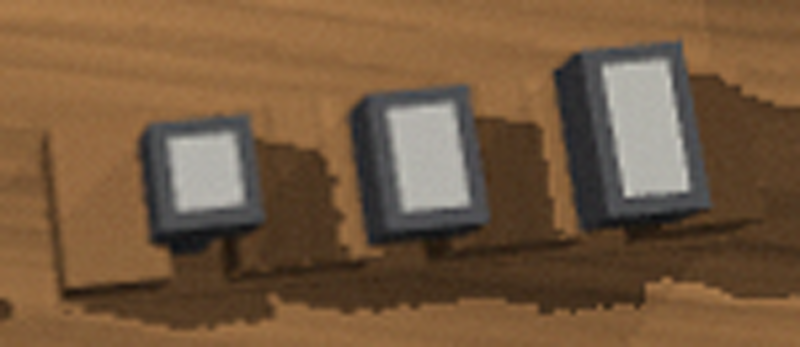

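Run:
```python
from h import *
np.set_printoptions(precision=4,suppress=True)
im=cv2.imread("pics/full_t0.png")
hsv=cv2.cvtColor(im,cv2.COLOR_BGR2HSV)
m=((hsv[:,:,2]>150)&(hsv[:,:,1]<40)).astype(np.uint8);m[:,:340]=0;m[:,490:]=0;m[:250]=0;m[315:]=0
n,l,st,c=cv2.connectedComponentsWithStats(m)
P=[]
for i in range(1,n):
    if st[i,4]<50: continue
    ys,xs=np.where(l==i);W=np.array([at("top",(x,y),.081)[:2] for x,y in zip(xs,ys)])
    r=cv2.minAreaRect((W*1000).astype(np.float32));print(st[i,4],c[i],W.mean(0),r);P.append(W.mean(0))
P=np.array(P);P=P[np.argsort(P[:,1])];d=P[-1]-P[0];print("rack centre",P.mean(0),np.linalg.norm(np.diff(P,axis=0),axis=1),"dir",np.degrees(np.arctan2(d[1],d[0])))
for n_,(x,y) in dict(ur=(608,97),lr=(593,318),ul=(575,97),ll=(553,318),ful=(475,92),fur=(503,92),fll=(453,315),flr=(488,315),t=(525,215)).items():
    print(n_,at("top",(145+x/6,220+y/6),.05))
print(at("top",(409,350),.076),at("top",(316,300),.04))
# pump bearing in scene: dump
s=cv2.imread("pics/full_s0.png")[185:250,310:400];cv2.imwrite("pics/c3.png",cv2.resize(s,(800,578),interpolation=cv2.INTER_CUBIC))
```

```text
293 [460.6553 273.5631] [ 0.5274 -0.2312] ((527.5867309570312, -231.16128540039062), (43.012542724609375, 20.9995174407959), 11.5802001953125)
229 [419.8952 279.0917] [ 0.5098 -0.1608] ((509.9597473144531, -160.7638702392578), (32.92327880859375, 21.397233963012695), 10.963924407958984)
158 [378.1392 281.6962] [ 0.4973 -0.0884] ((497.6578063964844, -88.23596954345703), (22.98477554321289, 21.052967071533203), 6.208666801452637)
rack centre [ 0.5115 -0.1602] [0.0726 0.0735] dir 101.91443783023607
ur [0.5616 0.1594 0.05  ]
lr [0.4922 0.1538 0.05  ]
ul [0.5605 0.1696 0.05  ]
ll [0.4909 0.1659 0.05  ]
ful [0.5588 0.2006 0.05  ]
fur [0.5597 0.192  0.05  ]
fll [0.4886 0.1962 0.05  ]
flr [0.4898 0.1856 0.05  ]
t [0.5218 0.1792 0.05  ]
[ 0.3872 -0.1499  0.076 ] [0.4584 0.0173 0.04  ]
```

View pics/c3.png

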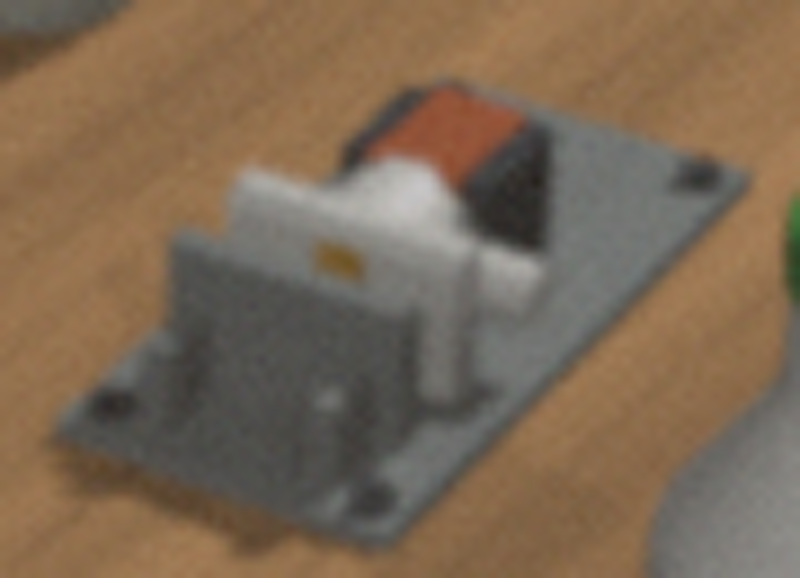

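c2 shows three grey heads, thin, middle and thick, left to right. c3 shows the upright facing the scene camera and the white flange behind it with the brass tongue in the middle. I'll try the thick one first, starting with the tool turn to the rack yaw.

```bash
echo '[[0, 0, 0, 0, 0, 10.5], [0, 0, 0, 0, 0, 10.5], [0, 0, 0, 0, 0, 10.5], [0, 0, 0, 0, 0, 10.5], [0, 0, 0, 0, 0, 10.5], [0, 0, 0, 0, 0, 10.5], [0, 0, 0, 0, 0, 10.5], [0, 0, 0, 0, 0, 10.5], [0, 0, 0, 0, 0, 10.5], [0, 0, 0, 0, 0, 10.5]]' | python3 -m jog 0.6; echo '[[0, 0, 0, 0, 0, 10.5], [0, 0, 0, 0, 0, 10.5], [0, 0, 0, 0, 0, 10.5], [0, 0, 0, 0, 0, 10.5], [0, 0, 0, 0, 0, 0]]' | python3 -m jog
cat > go.py <<'E'
import sys
from h import *
np.set_printoptions(precision=4,suppress=True)
# go.py x y z yaw(of tool x, deg): how far in tool axes from the measured pose
x,y,z,yaw=map(float,sys.argv[1:5]);s=status.state();R=np.array(s["eef_rot"]);a=np.radians(yaw)
G=np.array([[np.cos(a),np.sin(a),0],[np.sin(a),-np.cos(a),0],[0,0,-1]])
print("tool shift",R.T@(np.array([x,y,z])-s["tcp_pos"]),"after turn",G.T@(np.array([x,y,z])-s["tcp_pos"]),"rotvec",np.degrees(cv2.Rodrigues(R.T@G)[0].ravel()),"t",round(s["t"],2),"tcp",s["tcp_pos"],"f",s["ft_force"],"w",s["grip_width"])
E
python3 go.py .5274 -.2312 .2 11.9
python3 - <<'E'
from h import *
for n,(x,y) in dict(a=(88,72),b=(730,90),c=(710,393),d=(52,375)).items(): print(n,at("top",(145+x/6,220+y/6),.005))
print(at("top",(321,170),.0), at("top",(382,180),.03))
E
```

```text
t: 2.35
tcp_pos: [0.2035, 0.5378, 0.2328]
eef_rot: [[0.589, 0.808, 0.0], [0.808, -0.589, 0.0], [0.0, -0.0, -1.0]]
ft_force: [-0.2, 0.2, -0.1]
grip_width: 0.601
finger_force: 0.0
t: 2.98
tcp_pos: [0.2035, 0.5378, 0.2328]
eef_rot: [[0.977, 0.214, 0.0], [0.214, -0.977, 0.0], [0.0, -0.0, -1.0]]
ft_force: [-0.3, -0.4, 0.5]
grip_width: 0.597
finger_force: 0.0
tool shift [0.1517 0.8205 0.0327] after turn [0.1584 0.8192 0.0328] rotvec [-0.0014 -0.0006  0.4646] t 2.98 tcp [0.2035 0.5378 0.2328] f [-0.2928 -0.3732  0.5282] w 0.5966711516169632
a [0.56254696 0.33780351 0.005     ]
b [0.57905382 0.12865748 0.005     ]
c [0.47921365 0.12145258 0.005     ]
d [0.46294881 0.32998002 0.005     ]
[7.28953655e-01 3.71157391e-02 1.11022302e-16] [ 0.70834008 -0.08597401  0.03      ]
```

```bash
echo '[[0.011, 0.055, 0, 0, 0, 0.5], [0.011, 0.055, 0, 0, 0, 0], [0.011, 0.055, 0, 0, 0, 0], [0.011, 0.055, 0, 0, 0, 0], [0.011, 0.055, 0, 0, 0, 0], [0.011, 0.055, 0, 0, 0, 0], [0.011, 0.055, 0, 0, 0, 0], [0.011, 0.055, 0, 0, 0, 0], [0.011, 0.055, 0, 0, 0, 0], [0.011, 0.055, 0, 0, 0, 0]]' | python3 -m jog >/dev/null; echo '[[0.01, 0.055, 0, 0, 0, 0], [0.01, 0.055, 0, 0, 0, 0], [0.01, 0.055, 0, 0, 0, 0], [0.01, 0.055, 0, 0, 0, 0], [0, 0, 0, 0, 0, 0], [0, 0, 0, 0, 0, 0]]' | python3 -m jog >/dev/null;python3 go.py .5274 -.2312 .074 11.9
```

```text
tool shift [0.0102 0.0496 0.1583] after turn [0.01   0.0495 0.1584] rotvec [-0.0667  0.0446 -0.0967] t 4.97 tcp [ 0.5074 -0.1849  0.2324] f [0.6604 0.658  0.485 ] w 0.600618605187025
```

```bash
echo '[[0.01, 0.0495, 0, 0, 0, 0], [0, 0, 0.04, 0, 0, 0], [0, 0, 0.04, 0, 0, 0], [0, 0, 0.04, 0, 0, 0], [0, 0, 0.03, 0, 0, 0], [0, 0, 0.008, 0, 0, 0], [0, 0, 0, 0, 0, 0], [0, 0, 0, 0, 0, 0]]' | python3 -m jog |grep force;python3 go.py .5274 -.2312 .074 11.9; python3 -c "
from h import *
save('top','t1.png',(400,225,520,315),6)"
```

```text
ft_force: [0.7, -0.1, 0.0]
finger_force: 0.0
tool shift [-0.0012 -0.0008  0.0023] after turn [-0.0012 -0.0008  0.0023] rotvec [ 0.0959 -0.1418 -0.0919] t 5.97 tcp [ 0.5288 -0.2317  0.0763] f [ 0.7049 -0.0636  0.0043] w 0.5987550335523036
```

View pics/t1.png

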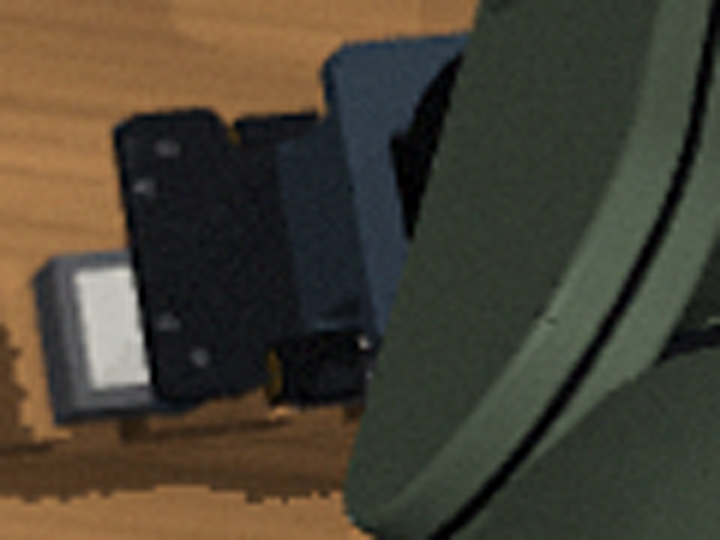

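The view is mostly hidden by the hand, but it sits over the thick head at (459,275), with the middle head clear at left. Gripping now.

```bash
echo '[[0, 0, 0.002, 0, 0, 0], [0, 0, 0, 0, 0, 0], [0, 0, 0, 0, 0, 0], [0, 0, 0, 0, 0, 0]]' | python3 -m jog 0;echo '[[0, 0, 0, 0, 0, 0], [0, 0, 0, 0, 0, 0], [0, 0, 0, 0, 0, 0]]' | python3 -m jog | grep -E "force|width"; echo '[[0, 0, -0.02, 0, 0, 0], [0, 0, -0.04, 0, 0, 0], [0, 0, -0.04, 0, 0, 0], [0, 0, -0.04, 0, 0, 0], [0, 0, 0, 0, 0, 0], [0, 0, 0, 0, 0, 0]]' | python3 -m jog | grep -E "force|width|pos"; python3 -c "
from h import *
save('scene','s1.png',(140,180,420,370),2.8)"; python3 go.py .526 .178 .2 4.5
```

```text
t: 6.52
tcp_pos: [0.5278, -0.2316, 0.0729]
eef_rot: [[0.979, 0.204, 0.0], [0.204, -0.979, 0.0], [0.0, -0.0, -1.0]]
ft_force: [-0.7, 0.7, 1.9]
grip_width: 0.368
finger_force: 30.0
ft_force: [-0.5, 0.4, 3.5]
grip_width: 0.373
finger_force: 30.0
tcp_pos: [0.5271, -0.2314, 0.2114]
ft_force: [-0.2, 0.4, -1.5]
grip_width: 0.372
finger_force: 30.0
tool shift [ 0.0826 -0.4008  0.0115] after turn [ 0.0312 -0.4081  0.0109] rotvec [-0.1069  0.1587  7.2705] t 7.7 tcp [ 0.5269 -0.2312  0.2109] f [-0.8053  0.3316 -1.2565] w 0.36520314557357386
```

View pics/s1.png

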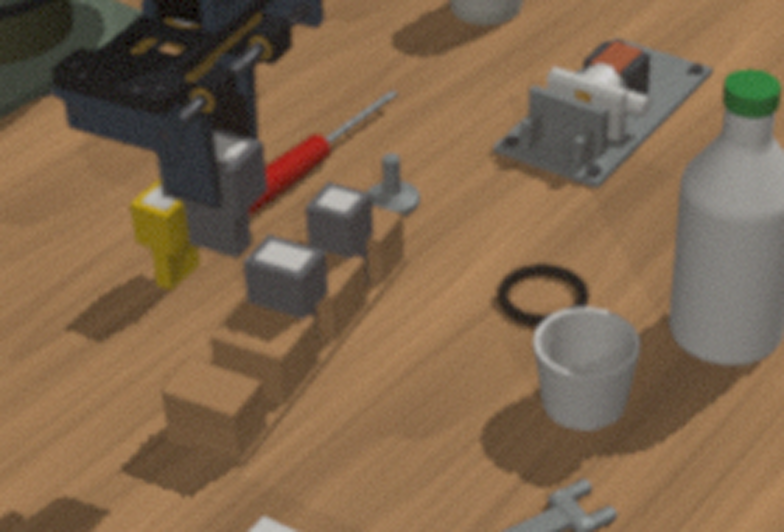

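c3's cradle and s1 agree: the thick spacer hangs straight in the grip and its slot is empty (220,330 in the crop). Carrying it to the cradle.

```bash
echo '[[0.01, -0.05, 0, 0, 0, 0], [0.01, -0.05, 0, 0, 0, 0], [0.01, -0.05, 0, 0, 0, 0], [0.01, -0.05, 0, 0, 0, 0], [0.01, -0.05, 0, 0, 0, 0], [0.01, -0.05, 0, 0, 0, 0], [0.01, -0.05, 0, 0, 0, 0], [0.0126, -0.05, 0, 0, 0, 0], [0, 0, 0, 0, 0, 7.3], [0, 0, 0, 0, 0, 0]]' | python3 -m jog >/dev/null;echo '[[0, 0, 0.03, 0, 0, 0], [0, 0, 0.03, 0, 0, 0], [0, 0, 0, 0, 0, 0], [0, 0, 0, 0, 0, 0]]' | python3 -m jog>/dev/null; python3 go.py .5255 .1774 .128 4.5
```

```text
tool shift [-0.0021 -0.0011  0.0254] after turn [-0.0021 -0.0011  0.0254] rotvec [-0.0161 -0.0533 -0.0251] t 9.45 tcp [0.5276 0.1765 0.1534] f [0.9855 0.2887 0.3559] w 0.3744970038050241
```

```bash
echo '[[-0.002, -0.001, 0.012, 0, 0, 0], [0, 0, 0.012, 0, 0, 0], [0, 0, 0, 0, 0, 0], [0, 0, 0, 0, 0, 0]]' | python3 -m jog>/dev/null; python3 go.py .5255 .1774 .118 4.5; for i in 1 2 3; do :; done; echo '[[0, 0, 0.005, 0, 0, 0], [0, 0, 0.003, 0, 0, 0], [0, 0, 0.002, 0, 0, 0], [0, 0, 0, 0, 0, 0]]' | python3 -m jog>/dev/null; python3 go.py .5255 .1774 .115 4.5;  echo '[[0, 0, 0.002, 0, 0, 0], [0, 0, 0, 0, 0, 0]]' | python3 -m jog>/dev/null; python3 go.py .5255 .1774 .113 4.5
```

```text
tool shift [0.0003 0.0003 0.0108] after turn [0.0003 0.0003 0.0108] rotvec [-0.009  -0.0136 -0.0253] t 9.95 tcp [0.5251 0.1777 0.1288] f [-0.1349  0.0548 -1.1928] w 0.372270894869785
tool shift [0.0006 0.0003 0.0036] after turn [0.0006 0.0003 0.0036] rotvec [ 0.0001  0.02   -0.0283] t 10.45 tcp [0.5249 0.1776 0.1186] f [-0.2609  0.0102 -0.7831] w 0.3725770770601293
tool shift [0.0006 0.0003 0.0036] after turn [0.0006 0.0003 0.0036] rotvec [-0.0006  0.0122 -0.0282] t 10.7 tcp [0.5249 0.1776 0.1166] f [ 1.1588  0.0052 -0.6516] w 0.368706606993783
```

```bash
for k in 1; do echo '[[0, 0, 0.0015, 0, 0, 0], [0, 0, 0, 0, 0, 0]]' | python3 -m jog>/dev/null; python3 go.py .5255 .1774 .113 4.5;  echo '[[0, 0, 0.0015, 0, 0, 0], [0, 0, 0, 0, 0, 0]]' | python3 -m jog>/dev/null; python3 go.py .5255 .1774 .113 4.5; done
```

```text
tool shift [0.0006 0.0003 0.0022] after turn [0.0006 0.0003 0.0022] rotvec [-0.0016  0.0094 -0.0299] t 10.95 tcp [0.5249 0.1776 0.1152] f [-1.4065  0.2842 -0.6946] w 0.36880999654579893
tool shift [0.0004 0.0004 0.0008] after turn [0.0004 0.0004 0.0008] rotvec [-0.0196 -0.0146 -0.0327] t 11.2 tcp [0.5251 0.1778 0.1138] f [ 1.5501  0.5557 -1.574 ] w 0.3691315483325879
```

```bash
echo '[[0, 0, 0.001, 0, 0, 0], [0, 0, 0, 0, 0, 0]]' | python3 -m jog>/dev/null; python3 go.py .5255 .1774 .112 4.5;  echo '[[0, 0, 0.001, 0, 0, 0], [0, 0, 0, 0, 0, 0]]' | python3 -m jog>/dev/null; python3 go.py .5255 .1774 .111 4.5
```

```text
tool shift [0.0002 0.0007 0.0012] after turn [0.0002 0.0007 0.0012] rotvec [-0.0528 -0.0485 -0.0433] t 11.45 tcp [0.5252 0.1781 0.1132] f [-0.5518  2.1184  3.2458] w 0.371530759480648
tool shift [0.0001 0.0009 0.0017] after turn [0.0001 0.0009 0.0017] rotvec [-0.0785 -0.0801 -0.0493] t 11.7 tcp [0.5253 0.1783 0.1127] f [-1.1458  1.9175  6.4569] w 0.3731866650117341
```

```bash
echo '[[0, -0.001, 0, 0, 0, 0], [0, 0, 0, 0, 0, 0]]' | python3 -m jog>/dev/null; python3 go.py .5255 .1774 .112 4.5;  echo '[[0, 0, 0.001, 0, 0, 0], [0, 0, 0, 0, 0, 0]]' | python3 -m jog>/dev/null; python3 go.py .5255 .1774 .111 4.5
```

```text
tool shift [ 0.0006  0.0013 -0.0005] after turn [ 0.0006  0.0013 -0.0005] rotvec [ 0.0002  0.007  -0.0235] t 11.95 tcp [0.5248 0.1786 0.1115] f [0.5761 1.1837 0.3541] w 0.37102567115645607
tool shift [ 0.0007  0.0013 -0.0007] after turn [ 0.0007  0.0013 -0.0007] rotvec [-0.0034  0.037  -0.0374] t 12.2 tcp [0.5247 0.1786 0.1103] f [ 0.2859  2.1462 -1.1194] w 0.3716244222600502
```

```bash
for i in 1; do echo '[[0, 0, 0.0015, 0, 0, 0], [0, 0, 0, 0, 0, 0]]' | python3 -m jog>/dev/null; python3 go.py .5255 .1774 .112 4.5;  echo '[[0, 0, 0.0015, 0, 0, 0], [0, 0, 0, 0, 0, 0]]' | python3 -m jog>/dev/null; python3 go.py .5255 .1774 .111 4.5; done
```

```text
tool shift [ 0.0006  0.0013 -0.003 ] after turn [ 0.0006  0.0013 -0.003 ] rotvec [-0.0051  0.0179 -0.0306] t 12.45 tcp [0.5248 0.1787 0.109 ] f [ 0.569   1.7243 -2.0644] w 0.3707493687003745
tool shift [ 0.0005  0.0013 -0.0034] after turn [ 0.0005  0.0013 -0.0034] rotvec [-0.0056 -0.0016 -0.0321] t 12.7 tcp [0.5249 0.1786 0.1076] f [ 1.1149  1.3003 -1.5787] w 0.36938157508175995
```

```bash
for i in 1; do echo '[[0, 0, 0.002, 0, 0, 0], [0, 0, 0.002, 0, 0, 0], [0, 0, 0, 0, 0, 0]]' | python3 -m jog>/dev/null; python3 go.py .5255 .1774 .078 4.5;  echo '[[0, 0, 0.002, 0, 0, 0], [0, 0, 0.002, 0, 0, 0], [0, 0, 0, 0, 0, 0]]' | python3 -m jog>/dev/null; python3 go.py .5255 .1774 .078 4.5; done
```

```text
tool shift [0.0003 0.0013 0.0258] after turn [0.0003 0.0013 0.0258] rotvec [-0.0065 -0.0299 -0.0309] t 13.07 tcp [0.5251 0.1787 0.1038] f [0.3469 0.322  0.0759] w 0.3725073132084218
tool shift [0.0001 0.0013 0.0218] after turn [0.0001 0.0013 0.0218] rotvec [-0.0094 -0.0542 -0.032 ] t 13.45 tcp [0.5253 0.1787 0.0998] f [0.3645 0.7584 2.3843] w 0.3684501723844485
```

```bash
for i in 1; do echo '[[0, 0, 0.002, 0, 0, 0], [0, 0, 0.002, 0, 0, 0], [0, 0, 0, 0, 0, 0]]' | python3 -m jog>/dev/null; python3 go.py .5255 .1774 .078 4.5;  echo '[[0, 0, 0.002, 0, 0, 0], [0, 0, 0.002, 0, 0, 0], [0, 0, 0, 0, 0, 0]]' | python3 -m jog>/dev/null; python3 go.py .5255 .1774 .078 4.5; done
```

```text
tool shift [0.0005 0.0013 0.0175] after turn [0.0005 0.0013 0.0175] rotvec [-0.006  -0.001  -0.0301] t 13.82 tcp [0.5249 0.1787 0.0955] f [1.4442 1.2376 2.2296] w 0.37115033938807135
tool shift [0.0007 0.0013 0.0134] after turn [0.0007 0.0013 0.0134] rotvec [-0.0041  0.0276 -0.0317] t 14.2 tcp [0.5247 0.1787 0.0914] f [1.3571 1.6784 0.6893] w 0.3743398773146663
```

```bash
for i in 1; do echo '[[0, 0, 0.002, 0, 0, 0], [0, 0, 0.002, 0, 0, 0], [0, 0, 0, 0, 0, 0]]' | python3 -m jog>/dev/null; python3 go.py .5255 .1774 .078 4.5;  echo '[[0, 0, 0.002, 0, 0, 0], [0, 0, 0.002, 0, 0, 0], [0, 0, 0, 0, 0, 0]]' | python3 -m jog>/dev/null; python3 go.py .5255 .1774 .078 4.5;echo '[[0, 0, 0.0015, 0, 0, 0], [0, 0, 0.0015, 0, 0, 0], [0, 0, 0, 0, 0, 0]]' | python3 -m jog>/dev/null; python3 go.py .5255 .1774 .078 4.5; done
```

```text
tool shift [0.0007 0.0013 0.0094] after turn [0.0006 0.0013 0.0094] rotvec [-0.0055  0.0233 -0.0328] t 14.57 tcp [0.5248 0.1786 0.0874] f [ 1.2867  1.0204 -0.02  ] w 0.37454456642231987
tool shift [0.0005 0.0013 0.0055] after turn [0.0005 0.0013 0.0055] rotvec [-0.0055  0.007  -0.0335] t 14.95 tcp [0.5249 0.1786 0.0835] f [1.0665 2.3801 0.8189] w 0.3686030760370401
tool shift [0.0005 0.0013 0.0025] after turn [0.0005 0.0013 0.0025] rotvec [-0.0069  0.0051 -0.0321] t 15.32 tcp [0.5249 0.1787 0.0805] f [0.6588 2.4253 1.6376] w 0.3720361348700334
```

```bash
for i in 1; do echo '[[0, 0, 0.001, 0, 0, 0], [0, 0, 0, 0, 0, 0]]' | python3 -m jog>/dev/null; python3 go.py .5255 .1774 .078 4.5;  echo '[[0, 0, 0.001, 0, 0, 0], [0, 0, 0, 0, 0, 0]]' | python3 -m jog>/dev/null; python3 go.py .5255 .1774 .078 4.5;echo '[[0, 0, 0.001, 0, 0, 0], [0, 0, 0, 0, 0, 0]]' | python3 -m jog>/dev/null; python3 go.py .5255 .1774 .078 4.5; done
```

```text
tool shift [0.0005 0.0013 0.0017] after turn [0.0005 0.0013 0.0017] rotvec [-0.007  -0.0028 -0.0303] t 15.57 tcp [0.5249 0.1787 0.0797] f [0.4658 2.5966 1.9592] w 0.3700241332081522
tool shift [0.0005 0.0013 0.0007] after turn [0.0005 0.0013 0.0007] rotvec [-0.0059 -0.0009 -0.0285] t 15.82 tcp [0.5249 0.1787 0.0787] f [0.4369 2.4509 2.2963] w 0.37165264398947756
tool shift [ 0.0004  0.0013 -0.0001] after turn [ 0.0004  0.0013 -0.0001] rotvec [-0.0092 -0.0138 -0.0309] t 16.07 tcp [0.525  0.1787 0.0779] f [-0.3951  2.4757  3.8109] w 0.3684397282550388
```

```bash
echo '[[0, 0, 0.001, 0, 0, 0], [0, 0, 0, 0, 0, 0]]' | python3 -m jog>/dev/null; python3 go.py .5255 .1774 .078 4.5; echo '[[0, 0, 0, 0, 0, 0], [0, 0, 0, 0, 0, 0], [0, 0, 0, 0, 0, 0]]' | python3 -m jog 0.62 | grep -E 'force|width'; python3 go.py .5255 .1774 .078 4.5
```

```text
tool shift [ 0.0004  0.0013 -0.0001] after turn [ 0.0004  0.0013 -0.0001] rotvec [-0.0132 -0.0344 -0.0313] t 16.32 tcp [0.525  0.1787 0.0779] f [-1.4187  1.3174 10.3707] w 0.3717475182545858
ft_force: [0.2, -0.7, -0.5]
grip_width: 0.617
finger_force: 0.0
tool shift [ 0.0009  0.001  -0.0018] after turn [ 0.0009  0.001  -0.0018] rotvec [ 0.0296  0.0695 -0.0257] t 16.7 tcp [0.5245 0.1783 0.0762] f [ 0.1616 -0.7147 -0.4555] w 0.6166892218070339
```

Seated: the force rose at TCP 0.0779, which puts the origin at 9.9 mm. Retracting, then a check.

```bash
echo '[[0, 0, -0.02, 0, 0, 0], [0, 0, -0.05, 0, 0, 0], [0, 0, -0.06, 0, 0, 0], [0, 0, -0.05, 0, 0, 0], [-0.05, 0, 0, 0, 0, 0], [-0.06, 0, 0, 0, 0, 0], [-0.06, 0, 0, 0, 0, 0], [-0.04, 0.0, 0, 0, 0, 0], [0, 0, 0, 0, 0, 0], [0, 0, 0, 0, 0, 0]]' | python3 -m jog | grep force
python3 - <<'E'
from h import *
a=save("top","x.png",(145,220,278,300),6)[:400];b=save("scene","y.png",(190,185,400,335),3.8)
h=300;A=cv2.resize(a,(390,h*4//4-0));B=cv2.resize(b,(400,h))
cv2.imwrite("pics/f1.png",np.hstack([A,B])[:,:,::-1])
im=cv2.imread("pics/full_x.png");hsv=cv2.cvtColor(im,cv2.COLOR_BGR2HSV)
for box,z in(((215,235,260,280),.086),((340,250,490,315),.081)):
    m=((hsv[:,:,2]>150)&(hsv[:,:,1]<40)).astype(np.uint8);k=np.zeros_like(m);k[box[1]:box[3],box[0]:box[2]]=1;m*=k
    n,l,st,c=cv2.connectedComponentsWithStats(m)
    for i in range(1,n):
        if st[i,4]>50: print(st[i,4],c[i],at("top",c[i],z))
print(status.state()["t"])
E
```

```text
ft_force: [0.8, -0.9, -0.0]
finger_force: 0.0
131 [217.09160305 246.92366412] [0.52792018 0.20098352 0.086     ]
305 [229.54098361 249.78360656] [0.52512835 0.17831803 0.086     ]
243 [419.88888889 278.98353909] [ 0.51000164 -0.16080739  0.081     ]
171 [378.19298246 281.75438596] [ 0.49719601 -0.08852812  0.081     ]
18.05
```

View pics/f1.png

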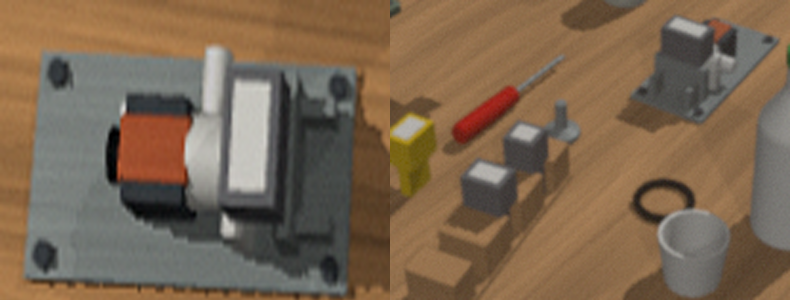

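The picture shows the thick spacer's head flat on the walls at pixel (229.5,249.8), about 1 mm from mid-gap. The thin and middle spacers stand untouched in the rack at (378,282) and (420,279).

```bash
python3 -c "
from rig import bot
print(bot.hand_in())"
```

```text
the job is handed in; nothing more can be done
None
```

I tried spacer_thick first and it slid in without forcing: it sits fully home mid-gap with contact force no higher than about 10 N, the other two spacers never left the rack, and the job is handed in at about 18 s (the hand-in returned no verdict).

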